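Dispense one shampoo tablet into the dosing scoop

TASK

Push the dosing scoop, cup first, into the dock of the tablet dispenser until its cup rests against the back of the dock, and let go of it there. Then press the dispenser's plunger once, fully home and firmly against its stop collar, hold it there for about half a second so that a single tablet drops into the scoop, and let the plunger rise again. Be gentle with the dispenser (never more than about 25 N on it) and leave the scoop docked and everything else where it is.

Things in the scene. Friction and masses are not known exactly. Their poses are not given: they have to be found in the camera images.
- dock (a point): centre of the docked cup's place, on the table (z = 0). x points level into the dock (the way the scoop is pushed), z up; open towards -x. Two rails 68 mm apart, 20 mm high, from x = -28 to +30 mm, with flared lead-ins out to x = -46 mm (mouth 77 mm); flat back stop at x = +30 mm, so the cup (radius 30 mm) touches it with its axis at x = 0.
- plunger_top (a point): centre of the top face of the plunger's round black knob (40 mm across, 14 mm thick), 174 mm above the table when up; it moves down with the plunger. Axes as the dock's. Round its stem under the knob sits the rubber-faced stop collar, 28 mm across, screw-set to a different height each time.
- plunger (a joint): how far the plunger is pressed, in m: 0 up; the collar stops it somewhere between 0.020 and 0.028, different each time, not measured. A spring lifts it: 3 N at the start, 6 to 7.5 N when home. The tablet drops after about 0.018. The stop is felt as a stiff rise of force (some 10 N per mm); held home means a steady 10 to 20 N; if only the spring's force is left, it has come off the stop.
- dispenser: fixed grey tablet dispenser, 80 mm wide; origin and axes as dock. A head overhangs the dock from x = -40 mm back, underside at z = 69 mm, roof 93 mm; a tablet drops from it within 25 mm of the dock's centre. Behind: clear square magazine (axis x = 38 mm, top z = 150 mm), then the plunger (axis x = 95 mm, y = 0). Rear at x = 128 mm.
- scoop_cup (a point): centre, half-way up (22.5 mm), of the round cup of the white plastic dosing scoop: cup 60 mm outside, 54 mm inside, 45 mm high, inner floor 4 mm up; the scoop weighs about 90 g. Its x axis points from the handle to the cup, z up.
- scoop_grip (a point): place to grip the scoop's handle: a straight bar 12 mm wide and 16 mm high (24 to 40 mm above the table when standing), running to 136 mm behind the cup's axis. This point is 105 mm behind the cup's axis (-x of the scoop), at the bar's mid height, 32 mm above the scoop's underside. Axes as the scoop's.
- tablet_a_center (a point): centre of the lowest tablet in the magazine, the next to be dispensed: white disc 30 mm across, 12 mm thick, axis z
- tablet_b_center (a point): centre of the second tablet in the magazine, same size; it must stay in the dispenser
- tablet_c_center (a point): centre of the third tablet in the magazine, same size; it must stay in the dispenser
- scoop: the whole scoop; origin at the centre of the underside of its cup, axes as scoop_cup's
- tape_roll: bystander, leave it alone: roll of masking tape lying flat, 80 mm across, 25 mm high; origin at the centre of its underside
- polish_pad: bystander, leave it alone: round orange foam-coloured polishing pad lying flat, 78 mm across, 22 mm high; origin at the centre of its underside
- wax_jar: bystander, leave it alone: low amber jar with a metal cap, 64 mm across, 45 mm high; origin at the centre of its underside
- brush: bystander, leave it alone: detailing brush lying flat; origin on its underside
Not all that is in view belongs to the job. What is shaped like the scoop but orange, pink or yellow is not meant.

How it is judged:
On the way, in this order (a step that is already met when the one before it is completed fails the run):
1. the scoop's cup is pushed back into the dock, upright, and let go (x of scoop_cup in the frame of dock between -0.006 and 0.006 m and y of scoop_cup in the frame of dock between -0.007 and 0.007 m and height (world z) of scoop_cup below 0.028 m and angle between scoop_cup's own z axis and vertical below 0.1 rad and contact force between scoop and the fingers below 0.3 N), for 0.2 s.
2. the plunger is held down firmly against its stop collar (value of joint plunger above 0.018 m and contact force between the fingers and dispenser above 9 N), for 0.2 s.
3. the plunger is let back up (value of joint plunger below 0.003 m), for 0.2 s.
At the end, for the whole second after the job is handed in: The scoop stands upright in the dock with its cup's axis within 6 mm of the fully home place along the dock (7 mm across) and its underside on the table (within about 5 mm), the lowest tablet lies inside its cup, the other two tablets are still in the dispenser, and the plunger is up (within 3 mm) (x of scoop_cup in the frame of dock between -0.006 and 0.006 m and y of scoop_cup in the frame of dock between -0.007 and 0.007 m and height (world z) of scoop_cup below 0.028 m and angle between scoop_cup's own z axis and vertical below 0.1 rad and horizontal distance between tablet_a_center and scoop_cup below 0.026 m and z of tablet_a_center in the frame of scoop_cup below 0.005 m and height (world z) of each of tablet_b_center, tablet_c_center above 0.07 m and value of joint plunger below 0.003 m); the robot touches nothing.
It fails at once if the robot pushes on the dispenser, plunger included, with more than 30 N (contact force between dispenser and the arm above 30 N or contact force between dispenser and the fingers above 30 N).
It fails at once if the scoop is pushed against the dispenser with more than 25 N (contact force between scoop and dispenser above 25 N).
It fails at once if a second tablet leaves the dispenser (height (world z) of any of tablet_b_center, tablet_c_center below 0.07 m).
It fails at once if a bystander is shifted by more than 30 mm (distance of any of tape_roll, polish_pad, wax_jar, brush from where it was at the start of the episode above 0.03 m).
It also fails if it takes over 72 s, if anything falls off the work surface, if the arm or the gripper's body presses on something with over 40 N, if the wrist force passes 120 N, or if a joint passes its speed limit or range.

ROBOT

A 6-joint arm with a two-finger parallel gripper is mounted at the origin on the work surface. World frame = base frame: x ahead of the robot, y to its left, z up, the work surface at z = 0. Lengths are in m, angles in rad, forces in N, time in s.
With the tool pointing down it reaches from about 0.325 to 0.85 m from the base axis. Payload 4.4 kg.
Tool frame: the origin (TCP) lies between the finger pads; the fingertips stand 14 mm ahead of it and the grasp point (between the pads) lies 5 mm behind it; z points along the fingers, y is the line along which they close (so a half turn about z gives the same grasp; the last joint's range is limited). The gripper opens to 94 mm and grips with 3 to 60 N. Pads are 16 mm wide; open, the fingers measure 119 mm over their backs; the gripper's body (75 mm by 177 mm) begins 78 mm behind the grasp point.
Start: joints at [-1.419, 0.207, 1.542, -0, 1.393, -0.15], TCP at [0.171, -0.549, 0.219] pointing down, gripper open.
Joint ranges: [-2.73, 2.73], [-0.86, 2.22], [0.23, 2.46], [-1.11, 4.25], [0.08, 2.63], [-2.82, 2.82]. Speed limits (rad/s): [2.79, 2.79, 3.14, 3.14, 3.14, 3.14].

INTERFACE

Orientations are given as a 3x3 rotation matrix whose columns are the frame's x, y, z axes.
In Python, from workcell import bot gives the robot as it stands.
- The arm moves only by the tool jog_arm, never from a script. Its argument "plan" is a list of rows, each a list of 7 numbers: the shift along the tool's x, y, z in m, then the turn, a rotation vector about the tool's x, y, z in rad, then the closure in counts, from 0 (fully open) to 255 (shut). A call has 1 to 12 rows; each row is the pose to reach, as a shift and turn from the pose commanded when the call began, along the tool's axes at that moment; what a row does not reach only later rows make up. A row lasts 1/12 s, in which the tool goes at most 41.7 mm and 7.16 degrees, less where a joint would pass 70% of its speed; a pose out of reach is approached as far as the arm can. A call with a gripper value outside its range is refused whole. The fingers move at their own pace and stop on an object; the grip force is fixed at half the most. Time passes only in rows, so rows that repeat a pose let the fingers close. It gives the time, the measured TCP pose, the force, the opening and the grip force at its end, in the units of the state.
- bot.state(): the state, without advancing time (a new reading comes with each control period).
- bot.get_image(name): name is "side" or "top"; returns (picture, depth): 420x560x3 uint8, red, green, blue; 420x560 float32, m along the optical axis (not along the pixel's ray), 0 where there is no reading.
- bot.get_calibration(name): a dict with "mtx" (3x3 intrinsics, pixels), "R" (3x3) and "t" (3): a world point X has camera coordinates R X + t. Camera axes: x right, y down, z forward; pixel columns grow to the right and rows downward; lengths in m; the calibration is good to about 2 mm. A picture is of the moment at which its call begins. get_calibration takes no time and is no camera call.
- bot.hand_in(): hands the job in; it is judged then, once.
The state is a dict: "clock": time; "joint_positions": joint angles; "joint_vel": joint speeds; "effort": joint torques, N m; "tcp_pos": TCP position; "tool_rot": TCP orientation; "wrist_force": force on the tool from outside, world axes, zero at the start; "wrist_torque": the same for the moment, N m; "width": opening from 0.0 (shut) to 1.0 (fully open); "gripper_force": force on a finger pad.
Only numpy, scipy, OpenCV 4.12 (cv2) and the standard library are available. Lean on these libraries where they do the work, as an engineer would, in place of code of your own. Each camera call takes 0.05 s, during which the arm holds its last target. There are 200 camera calls.

## Working session

There is one attempt and no reset: what is moved stays moved. The work goes in short steps, Python scripts to look and compute and a tool call to move; the robot and the scene stay as the last step left them, time stands still between calls to the robot, and variables do not carry over. Pictures are saved under pics/ and viewed, at most 10 in all, crops included, and the job is handed in when it is done.

Besides the shell and the picture viewer there is one more tool, called after "Request:" by a JSON object that holds its "op" and its "data", one argument or row to a line. jog_arm: Moves the arm, as the interface text tells. Its arguments: {"type":"object","properties":{"plan":{"type":"array","items":{"type":"array","items":{"type":"number"}}}},"required":["plan"]}

```bash
mkdir -p pics
cat > h.py <<'E'
import numpy as np, cv2
from workcell import bot
def grab(n,tag):
    im,d=bot.get_image(n); np.savez(f'{tag}.npz',im=im,d=d); cv2.imwrite(f'pics/{tag}.png',im[:,:,::-1]); return im,d
def world(n,u,v,d):
    c=bot.get_calibration(n); r=np.linalg.inv(c['mtx'])@np.array([u,v,1.])*d
    return c['R'].T@(r-c['t'])
def onplane(n,u,v,z):
    c=bot.get_calibration(n); r=c['R'].T@np.linalg.inv(c['mtx'])@np.array([u,v,1.]); o=-c['R'].T@c['t']
    return o+r*(z-o[2])/r[2]
E
python3 - <<'E'
from h import *
for n in('top','side'):
    grab(n,n+'0'); c=bot.get_calibration(n); print(n,-c['R'].T@c['t'],c['R'].round(2).tolist(),c['mtx'][0,0])
s=bot.state();print({k:np.round(v,3).tolist() for k,v in s.items()})
E
```

```text
top [ 0.4594175  -0.08207538  1.27067362] [[-0.01, -1.0, -0.01], [-1.0, 0.01, -0.03], [0.03, 0.01, -1.0]] 484.2803136135263
side [0.01671326 0.96487649 0.95838102] [[-0.89, -0.46, 0.01], [-0.27, 0.52, -0.81], [0.37, -0.72, -0.58]] 494.6656090420477
{'clock': 0.1, 'joint_positions': [-1.418, 0.207, 1.543, 0.0, 1.394, -0.151], 'joint_vel': [-0.0, -0.002, -0.003, 0.0, 0.001, 0.001], 'effort': [-0.001, -37.186, -28.23, 0.07, 0.031, -0.0], 'tcp_pos': [0.171, -0.548, 0.218], 'tool_rot': [[0.954, 0.298, -0.0], [0.298, -0.954, 0.002], [0.0, -0.002, -1.0]], 'wrist_force': [0.029, 0.585, 0.798], 'wrist_torque': [-0.018, 0.001, -0.039], 'gripper_force': 0.0, 'width': 0.997}
```

View pics/top0.png

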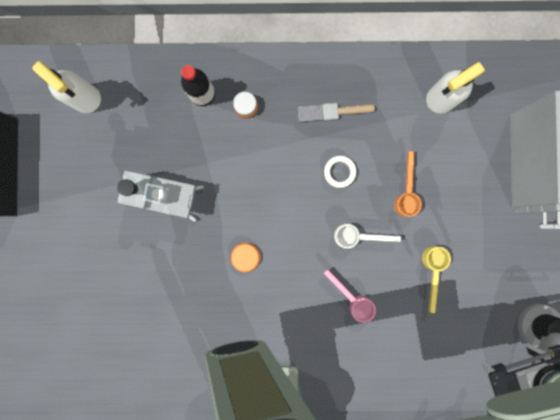

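View pics/side0.png

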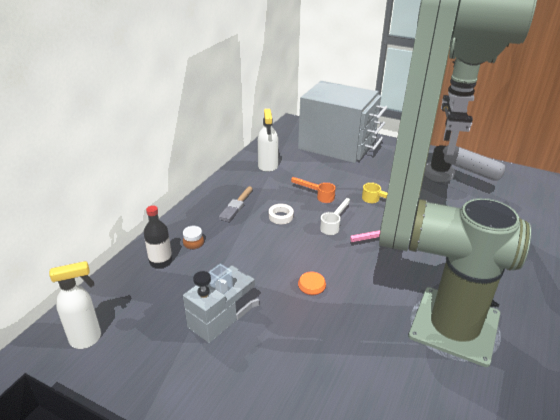

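White scoop: cup at (347,236), handle to (400,239). The other scoops are orange (408,204), yellow (437,258) and pink (363,309). Only the white one fits the description. The dispenser is at (157,193) and opens to the right. The pad is at (245,258) and the tape roll at (340,172). I'll confirm in one enlarged crop.

Run:
```python
from h import *
z=np.load('top0.npz');im=z['im'][:,:,::-1]
a=cv2.resize(im[160:230,110:215],None,fx=7.4,fy=7.4,interpolation=cv2.INTER_CUBIC)[:, :777]
b=cv2.resize(im[215:260,325:415],None,fx=7.4,fy=7.4,interpolation=cv2.INTER_CUBIC)
cv2.imwrite('pics/a.png',a);cv2.imwrite('pics/b.png',b)
d=z['d'];c=bot.get_calibration('top')
v,u=np.mgrid[0:420,0:560];P=np.stack([u,v,np.ones_like(u)],-1)@np.linalg.inv(c['mtx']).T*d[...,None]
W=(P-c['t'])@c['R'];np.save('W0.npy',W)
def st(m,l):
    p=W[m];print(l,len(p),p.mean(0).round(4),p.min(0).round(3),p.max(0).round(3))
sc=(u>325)&(u<415)&(v>215)&(v<260)&(z['im'].min(-1)>130)
for lo,hi in((.02,.055),(.022,.036),(.036,.05)): st(sc&(W[...,2]>lo)&(W[...,2]<hi),(lo,hi))
hb=sc&(u>362)&(W[...,2]>.03)
p=W[hb][:,:2];print('handle line',cv2.fitLine(p.astype(np.float32),cv2.DIST_L2,0,.01,.01).ravel())
dp=(u>100)&(u<215)&(v>160)&(v<230)
for lo,hi in((.08,.105),(.155,.19),(.012,.03)):
    m=dp&(W[...,2]>lo)&(W[...,2]<hi);st(m,('disp',lo))
    if m.sum(): print(cv2.minAreaRect(W[m][:,:2].astype(np.float32)))
```

```text
(0.02, 0.055) 325 [ 0.4282 -0.2731  0.0401] [ 0.404 -0.357  0.02 ] [ 0.459 -0.193  0.052]
(0.022, 0.036) 39 [ 0.4288 -0.2516  0.0301] [ 0.406 -0.352  0.022] [ 0.459 -0.193  0.036]
(0.036, 0.05) 281 [ 0.4282 -0.2768  0.0416] [ 0.404 -0.357  0.036] [ 0.459 -0.193  0.05 ]
handle line [ 0.12200941  0.9925289   0.42719764 -0.30261883]
('disp', 0.08) 1159 [0.528  0.2059 0.0929] [0.481 0.155 0.08 ] [0.579 0.272 0.105]
((0.5296660661697388, 0.2133980095386505), (0.10452663153409958, 0.07999193668365479), 77.53487396240234)
('disp', 0.155) 262 [0.5475 0.293  0.1729] [0.528 0.274 0.16 ] [0.567 0.314 0.179]
((0.5486683249473572, 0.2948261499404907), (0.03975221514701843, 0.038422390818595886), 55.99737548828125)
('disp', 0.012) 41 [0.5195 0.1647 0.0196] [0.472 0.147 0.012] [0.563 0.182 0.027]
((0.5187556743621826, 0.16542330384254456), (0.017351267859339714, 0.09354861825704575), 77.11519622802734)
```

View pics/a.png

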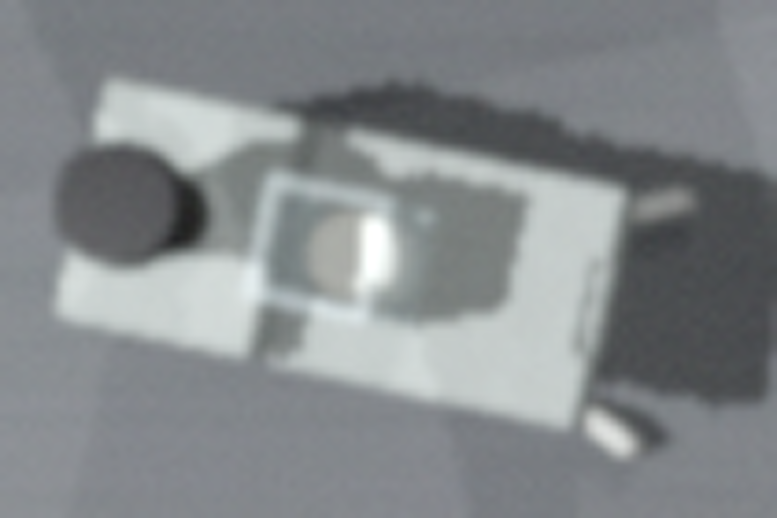

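View pics/b.png

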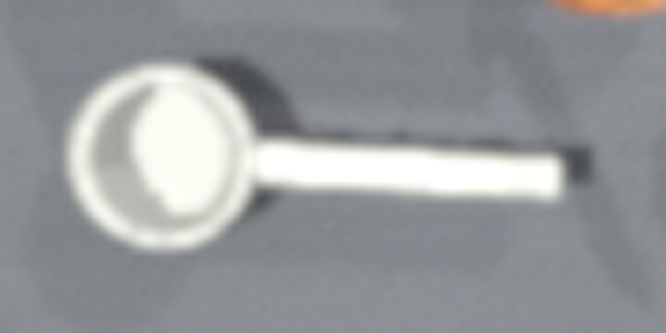

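The crops confirm it. The white scoop's rim is centred at crop (163,156) and its bar ends at (560,175). The dispenser's front roof corners are at (625,185) and (575,428), its knob at (115,203), and its rails stick out to the right.

Run:
```python
from h import *
f=lambda x,y,o:((x+.5)/7.4-.5+o[0],(y+.5)/7.4-.5+o[1])
A=(110,160);B=(325,215)
pt=lambda x,y,o,z:onplane('top',*f(x,y,o),z)
W=np.load('W0.npy')
cup=pt(163,156,B,.045);he=pt(561,176,B,.04);hs=pt(262,162,B,.04)
print('cup',cup,'end',he,np.linalg.norm(he[:2]-cup[:2]),'yaw',np.degrees(np.arctan2(*(cup-he)[1::-1])),np.degrees(np.arctan2(*(hs-he)[1::-1])))
fr=[pt(625,185,A,.093),pt(575,428,A,.093)]
re=[pt(105,78,A,.093),pt(57,318,A,.093)]
kn=pt(115,203,A,.174);print('front',fr,'rear',re,'knob',kn)
for e,q in(('frontedge',fr[1]-fr[0]),):print(e,np.linalg.norm(q),np.degrees(np.arctan2(q[1],q[0])))
for a,b in zip(fr,re):print(np.degrees(np.arctan2(*(b-a)[1::-1])),np.linalg.norm(b-a))
m=(fr[0]+fr[1])/2;print('front mid->knob',np.degrees(np.arctan2(*(kn-m)[1::-1])),np.linalg.norm((kn-m)[:2]))
q=W[160:230,110:215];m=(q[...,2]>.08)&(q[...,2]<.105);print(np.median(q[m][:,2]))
for n,(u,v) in dict(tape=(340,172),pad=(245,258),jar=(245,104)).items():print(n,onplane('top',u,v,.025))
```

```text
cup [ 0.43236768 -0.22281017  0.045     ] end [ 0.42463948 -0.35951222  0.04      ] 0.13692033354408412 yaw 86.76433421045027 86.99315815350799
front [array([0.56004092, 0.15349065, 0.093     ]), array([0.48000977, 0.16994944, 0.093     ])] rear [array([0.59656101, 0.32549117, 0.093     ]), array([0.51729321, 0.34097613, 0.093     ])] knob [0.54857727 0.29419767 0.174     ]
frontedge 0.08170603801537028 168.37887187668872
78.01267210006411 0.1758348581933595
77.70204971531321 0.1750433689734036
front mid->knob 77.83750313932771 0.1355194916476318
0.09283932877933405
tape [ 0.5959189  -0.20969464  0.025     ]
pad [0.3761035  0.03604465 0.025     ]
jar [0.77434215 0.03481282 0.025     ]
```

```bash
cat >> h.py <<'E'
from scipy.spatial.transform import Rotation as Ro
def to(p,yaw):
    "shift and turn in tool axes to reach world p, tool down, tool x at yaw (deg)"
    s=bot.state();R=np.array(s['tool_rot']);c,q=np.cos(np.radians(yaw)),np.sin(np.radians(yaw))
    T=np.array([[c,q,0],[q,-c,0],[0,0,-1.]])
    print('shift',(R.T@(np.array(p)-s['tcp_pos'])).round(4),'turn',Ro.from_matrix(R.T@T).as_rotvec().round(4),'at',np.round(s['tcp_pos'],4),'clk',s['clock'],'F',np.round(s['wrist_force'],2))
E
python3 -c "
from h import *
to([.4267,-.3276,.12],86.9)"
```

```text
shift [ 0.3095 -0.1342  0.0988] turn [-0.0016 -0.0015 -1.2139] at [ 0.1714 -0.5482  0.2184] clk 0.1 F [0.03 0.58 0.8 ]
```

Request:
{"op": "jog_arm", "data": {
  "plan": [
    [0.31, -0.134, 0.099, 0, 0, -1.214, 0],
    [0.31, -0.134, 0.099, 0, 0, -1.214, 0],
    [0.31, -0.134, 0.099, 0, 0, -1.214, 0],
    [0.31, -0.134, 0.099, 0, 0, -1.214, 0],
    [0.31, -0.134, 0.099, 0, 0, -1.214, 0],
    [0.31, -0.134, 0.099, 0, 0, -1.214, 0],
    [0.31, -0.134, 0.099, 0, 0, -1.214, 0],
    [0.31, -0.134, 0.099, 0, 0, -1.214, 0],
    [0.31, -0.134, 0.099, 0, 0, -1.214, 0],
    [0.31, -0.134, 0.099, 0, 0, -1.214, 0],
    [0.31, -0.134, 0.099, 0, 0, -1.214, 0],
    [0.31, -0.134, 0.099, 0, 0, -1.214, 0]
  ]
}}

```text
clock: 1.1
tcp_pos: [0.4273, -0.3281, 0.1201]
tool_rot: [[0.056, 0.998, -0.001], [0.998, -0.056, 0.0], [0.0, -0.001, -1.0]]
wrist_force: [-0.2, 0.2, -0.0]
width: 1.0
gripper_force: 0.0
```

```bash
python3 -c "
from h import *
to([.4267,-.3276,.027],86.9)"
```

```text
shift [ 0.0005 -0.0006  0.0931] turn [-0.0007 -0.0004 -0.0016] at [ 0.4273 -0.3281  0.1201] clk 1.1 F [-0.16  0.25 -0.04]
```

Request:
{"op": "jog_arm", "data": {
  "plan": [
    [0, 0, 0.03, 0, 0, 0, 100],
    [0, 0, 0.06, 0, 0, 0, 100],
    [0, 0, 0.08, 0, 0, 0, 100],
    [0, 0, 0.093, 0, 0, 0, 100],
    [0, 0, 0.093, 0, 0, 0, 100],
    [0, 0, 0.093, 0, 0, 0, 255],
    [0, 0, 0.093, 0, 0, 0, 255],
    [0, 0, 0.093, 0, 0, 0, 255],
    [0, 0, 0.093, 0, 0, 0, 255],
    [0, 0, 0.093, 0, 0, 0, 255],
    [0, 0, 0.093, 0, 0, 0, 255],
    [0, 0, 0.093, 0, 0, 0, 255]
  ]
}}

```text
clock: 2.1
tcp_pos: [0.4276, -0.3287, 0.0279]
tool_rot: [[0.054, 0.999, 0.001], [0.999, -0.054, -0.001], [-0.001, 0.001, -1.0]]
wrist_force: [0.1, 0.0, 0.1]
width: 0.187
gripper_force: 0.0
```

Run:
```python
from h import *
im,d=grab('top','top1')
cv2.imwrite('pics/c.png',cv2.resize(im[200:270,320:425,::-1],None,fx=7,fy=7,interpolation=cv2.INTER_CUBIC))
to([.4267,-.3276,.027],86.9)
```

```text
shift [ 0.0009 -0.0009  0.0008] turn [0.0003 0.0004 0.0002] at [ 0.4275 -0.3286  0.0278] clk 2.15 F [0.11 0.52 0.79]
```

View pics/c.png

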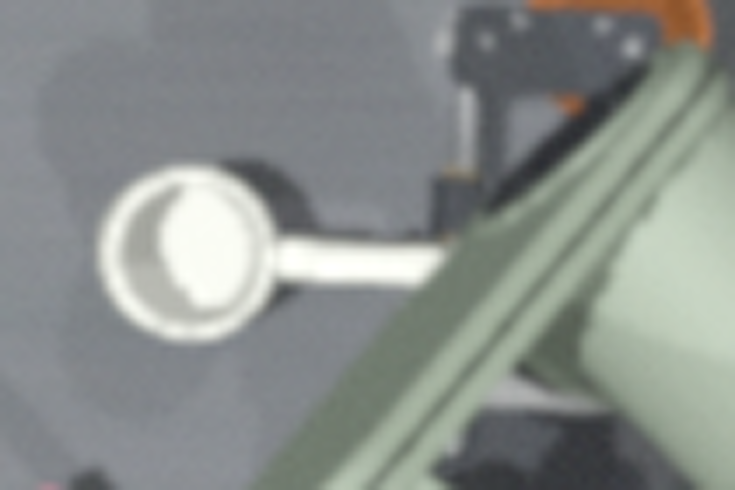

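The bar lies between the fingers: the cup's rim is at crop (190,253) and the finger at (455,205). The fingers are still closing, with width 0.187 and no force yet, so I'll keep closing.

Request:
{"op": "jog_arm", "data": {
  "plan": [
    [0, 0, 0, 0, 0, 0, 255],
    [0, 0, 0, 0, 0, 0, 255],
    [0, 0, 0, 0, 0, 0, 255],
    [0, 0, 0, 0, 0, 0, 255],
    [0, 0, -0.006, 0, 0, 0, 255],
    [0, 0, -0.012, 0, 0, 0, 255],
    [0, 0, -0.012, 0, 0, 0, 255]
  ]
}}

```text
clock: 2.73
tcp_pos: [0.4281, -0.3292, 0.0407]
tool_rot: [[0.054, 0.999, 0.001], [0.999, -0.054, -0.002], [-0.002, 0.002, -1.0]]
wrist_force: [-0.1, -0.2, -1.1]
width: 0.125
gripper_force: 30.0
```

Run:
```python
from h import *
im,d=grab('top','top2')
# rim: white pixels near cup
u,v=np.meshgrid(np.arange(560),np.arange(420));c=bot.get_calibration('top')
P=np.stack([u,v,np.ones_like(u)],-1)@np.linalg.inv(c['mtx']).T*d[...,None];W=(P-c['t'])@c['R']
m=(u>325)&(u<368)&(v>215)&(v<258)&(W[...,2]>.03)&(im.min(-1)>110)
p=W[m];print(len(p),p.min(0),p.max(0),np.median(p[:,2]))
print(cv2.minEnclosingCircle(np.argwhere(m&(u<360))[:,::-1].astype(np.float32)))
ax=np.array([np.cos(np.radians(78)),np.sin(np.radians(78)),0]);D=np.array([.5286,.2010,0])
to(D-ax*(.105+.09)+[0,0,.034],78)
```

```text
186 [ 0.4008171  -0.27351795  0.03013898] [ 0.46177237 -0.08207538  1.27067362] 0.05511770732734167
((342.0, 232.0), 18.60117530822754)
shift [0.3421 0.0417 0.006 ] turn [0.0015 0.0012 0.1555] at [ 0.4279 -0.329   0.0404] clk 2.7833 F [-0.41 -0.29 -0.73]
```

Request:
{"op": "jog_arm", "data": {
  "plan": [
    [0.03, 0.004, 0, 0, 0, 0.014, 255],
    [0.065, 0.008, 0, 0, 0, 0.03, 255],
    [0.1, 0.012, 0, 0, 0, 0.045, 255],
    [0.135, 0.016, 0, 0, 0, 0.061, 255],
    [0.17, 0.021, 0, 0, 0, 0.077, 255],
    [0.205, 0.025, 0, 0, 0, 0.093, 255],
    [0.24, 0.029, 0, 0, 0, 0.109, 255],
    [0.275, 0.034, 0, 0, 0, 0.125, 255],
    [0.305, 0.037, 0, 0, 0, 0.139, 255],
    [0.33, 0.04, 0, 0, 0, 0.15, 255],
    [0.342, 0.042, 0, 0, 0, 0.155, 255],
    [0.342, 0.042, 0, 0, 0, 0.155, 255]
  ]
}}

```text
clock: 3.78
tcp_pos: [0.4878, 0.0132, 0.0394]
tool_rot: [[0.204, 0.979, -0.0], [0.979, -0.204, 0.001], [0.001, -0.0, -1.0]]
wrist_force: [-0.7, -0.0, -2.2]
width: 0.125
gripper_force: 30.0
```

Run:
```python
from h import *
im,d=grab('top','top3')
cv2.imwrite('pics/d.png',cv2.resize(im[170:250,150:260,::-1],None,fx=7,fy=7,interpolation=cv2.INTER_CUBIC))
ax=np.array([np.cos(np.radians(78)),np.sin(np.radians(78)),0]);D=np.array([.5286,.2010,0])
to(D-ax*(.105+.09)+[0,0,.034],78)
```

```text
shift [-0.0013  0.0007  0.0054] turn [-0.0002  0.0003  0.0036] at [0.4877 0.0117 0.0394] clk 3.8333 F [ 0.01 -0.92 -1.13]
```

View pics/d.png

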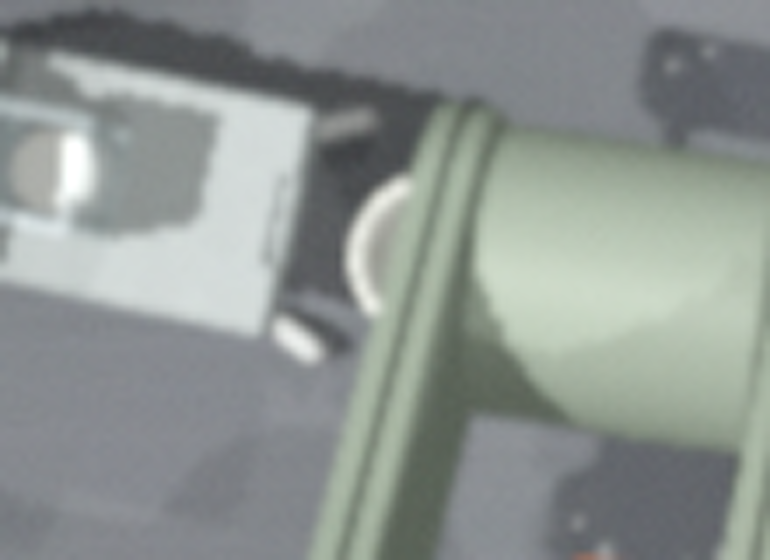

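Seen from above, the cup's left edge at crop (345,240) lies on the axis midway between the rail tips (350,118) and (325,350). I'll lower the scoop and slide it in.

Request:
{"op": "jog_arm", "data": {
  "plan": [
    [0, 0, 0.006, 0, 0, 0.003, 255],
    [0, 0, 0.011, 0, 0, 0.003, 255],
    [0.005, 0, 0.011, 0, 0, 0.003, 255],
    [0.015, 0, 0.011, 0, 0, 0.003, 255],
    [0.025, 0, 0.011, 0, 0, 0.003, 255],
    [0.035, 0, 0.011, 0, 0, 0.003, 255],
    [0.045, 0, 0.011, 0, 0, 0.003, 255],
    [0.055, 0, 0.011, 0, 0, 0.003, 255],
    [0.065, 0, 0.011, 0, 0, 0.003, 255],
    [0.072, 0, 0.011, 0, 0, 0.003, 255],
    [0.078, 0, 0.011, 0, 0, 0.003, 255],
    [0.078, 0, 0.011, 0, 0, 0.003, 255]
  ]
}}

```text
clock: 4.83
tcp_pos: [0.5042, 0.0883, 0.0285]
tool_rot: [[0.209, 0.978, 0.0], [0.978, -0.209, 0.0], [0.0, 0.0, -1.0]]
wrist_force: [0.0, 0.1, -1.5]
width: 0.124
gripper_force: 30.0
```

```bash
cat >> h.py <<'E'
ax=np.array([np.cos(np.radians(78)),np.sin(np.radians(78)),0]);D=np.array([.5286,.2010,0])
E
python3 -c "
from h import *
to(D-ax*.106+[0,0,.0285],78)
print(bot.state()['wrist_force']@ax)"
```

```text
shift [ 0.0093  0.0004 -0.    ] turn [ 0.0003 -0.0003 -0.001 ] at [0.5042 0.0883 0.0285] clk 4.8333 F [ 0.03  0.14 -1.45]
0.140660854641901
```

Free so far, about 9 mm to go. From here I'll creep in.

Request:
{"op": "jog_arm", "data": {
  "plan": [
    [0.002, 0, 0, 0, 0, 0, 255],
    [0.004, 0, 0, 0, 0, 0, 255],
    [0.006, 0, 0, 0, 0, 0, 255],
    [0.007, 0, 0, 0, 0, 0, 255],
    [0.007, 0, 0, 0, 0, 0, 255]
  ]
}}

```text
clock: 5.25
tcp_pos: [0.5055, 0.0938, 0.0285]
tool_rot: [[0.211, 0.978, 0.0], [0.978, -0.211, 0.0], [0.0, 0.0, -1.0]]
wrist_force: [0.1, 0.3, -1.8]
width: 0.128
gripper_force: 30.0
```

Request:
{"op": "jog_arm", "data": {
  "plan": [
    [0.0005, 0, 0, 0, 0, 0, 255],
    [0.001, 0, 0, 0, 0, 0, 255],
    [0.001, 0, 0, 0, 0, 0, 255]
  ]
}}

```text
clock: 5.5
tcp_pos: [0.5056, 0.0948, 0.0285]
tool_rot: [[0.211, 0.978, -0.0], [0.978, -0.211, 0.0], [-0.0, -0.0, -1.0]]
wrist_force: [-0.4, 0.6, -1.9]
width: 0.125
gripper_force: 30.0
```

Request:
{"op": "jog_arm", "data": {
  "plan": [
    [0.0005, 0, 0, 0, 0, 0, 255],
    [0.001, 0, 0, 0, 0, 0, 255],
    [0.001, 0, 0, 0, 0, 0, 255]
  ]
}}

```text
clock: 5.75
tcp_pos: [0.5059, 0.0959, 0.0285]
tool_rot: [[0.21, 0.978, 0.0], [0.978, -0.21, 0.0], [0.0, 0.0, -1.0]]
wrist_force: [0.3, -0.5, -1.0]
width: 0.125
gripper_force: 30.0
```

Request:
{"op": "jog_arm", "data": {
  "plan": [
    [0.0005, 0, 0, 0, 0, 0, 255],
    [0.001, 0, 0, 0, 0, 0, 255],
    [0.001, 0, 0, 0, 0, 0, 255]
  ]
}}

```text
clock: 6.0
tcp_pos: [0.5061, 0.0969, 0.0285]
tool_rot: [[0.21, 0.978, 0.0], [0.978, -0.21, 0.0], [0.0, 0.0, -1.0]]
wrist_force: [0.1, -0.0, -1.6]
width: 0.124
gripper_force: 30.0
```

Request:
{"op": "jog_arm", "data": {
  "plan": [
    [0.0005, 0, 0, 0, 0, 0, 255],
    [0.001, 0, 0, 0, 0, 0, 255],
    [0.001, 0, 0, 0, 0, 0, 255]
  ]
}}

```text
clock: 6.25
tcp_pos: [0.5063, 0.0979, 0.0285]
tool_rot: [[0.21, 0.978, 0.0], [0.978, -0.21, 0.0], [0.0, 0.0, -1.0]]
wrist_force: [-0.9, 0.7, -1.3]
width: 0.123
gripper_force: 30.0
```

Request:
{"op": "jog_arm", "data": {
  "plan": [
    [0.0005, 0, 0, 0, 0, 0, 255],
    [0.001, 0, 0, 0, 0, 0, 255],
    [0.001, 0, 0, 0, 0, 0, 255]
  ]
}}

```text
clock: 6.5
tcp_pos: [0.5065, 0.0988, 0.0284]
tool_rot: [[0.21, 0.978, -0.0], [0.978, -0.21, 0.0], [0.0, -0.0, -1.0]]
wrist_force: [0.4, 0.3, -1.9]
width: 0.125
gripper_force: 30.0
```

Request:
{"op": "jog_arm", "data": {
  "plan": [
    [0.0005, 0, 0, 0, 0, 0, 255],
    [0.001, 0, 0, 0, 0, 0, 255],
    [0.001, 0, 0, 0, 0, 0, 255]
  ]
}}

```text
clock: 6.75
tcp_pos: [0.5066, 0.0993, 0.0284]
tool_rot: [[0.21, 0.978, -0.0], [0.978, -0.21, -0.001], [-0.001, -0.0, -1.0]]
wrist_force: [-0.0, -2.5, 0.1]
width: 0.126
gripper_force: 30.0
```

Request:
{"op": "jog_arm", "data": {
  "plan": [
    [0.0005, 0, 0, 0, 0, 0, 255],
    [0.001, 0, 0, 0, 0, 0, 255],
    [0.001, 0, 0, 0, 0, 0, 255]
  ]
}}

```text
clock: 7.0
tcp_pos: [0.5067, 0.0995, 0.0285]
tool_rot: [[0.21, 0.978, -0.001], [0.978, -0.21, -0.002], [-0.003, -0.0, -1.0]]
wrist_force: [-0.9, -6.5, 0.9]
width: 0.127
gripper_force: 30.0
```

The scoop touches the back stop: 6.5 N, tool at y=0.0995. Now I'll open the gripper and lift straight up.

Request:
{"op": "jog_arm", "data": {
  "plan": [
    [-0.0005, 0, 0.0003, 0, 0, 0, 200],
    [-0.0005, 0, 0.0003, 0, 0, 0, 120],
    [-0.0005, 0, 0.0003, 0, 0, 0, 120],
    [-0.0005, 0, 0.0003, 0, 0, 0, 120],
    [-0.0005, 0, 0.0003, 0, 0, 0, 120],
    [-0.0005, 0, 0.0003, 0, 0, 0, 120],
    [-0.0005, 0, -0.02, 0, 0, 0, 120],
    [-0.0005, 0, -0.06, 0, 0, 0, 120],
    [-0.0005, 0, -0.1, 0, 0, 0, 120],
    [-0.0005, 0, -0.14, 0, 0, 0, 120],
    [-0.0005, 0, -0.18, 0, 0, 0, 120],
    [-0.0005, 0, -0.2, 0, 0, 0, 120]
  ]
}}

```text
clock: 8.0
tcp_pos: [0.5093, 0.1005, 0.2344]
tool_rot: [[0.21, 0.978, 0.009], [0.978, -0.21, 0.001], [0.002, 0.009, -1.0]]
wrist_force: [0.8, 0.2, 0.8]
width: 0.531
gripper_force: 0.0
```

Run:
```python
from h import *
im,d=grab('side','side1'); im2,_=grab('top','top4')
a=cv2.resize(im[240:350,170:290,::-1],(436,400),interpolation=cv2.INTER_CUBIC)
b=cv2.resize(im2[160:250,110:200,::-1],(360,360),interpolation=cv2.INTER_CUBIC); b=cv2.copyMakeBorder(b,0,40,0,0,cv2.BORDER_CONSTANT)
cv2.imwrite('pics/e.png',np.hstack([a,b]))
to(D+ax*.0965+[0,0,.225],78)
```

```text
shift [ 0.1985 -0.0035  0.0097] turn [ 0.011  -0.0029 -0.0023] at [0.5103 0.1005 0.2342] clk 8.1 F [-0.26  1.03  0.12]
```

View pics/e.png

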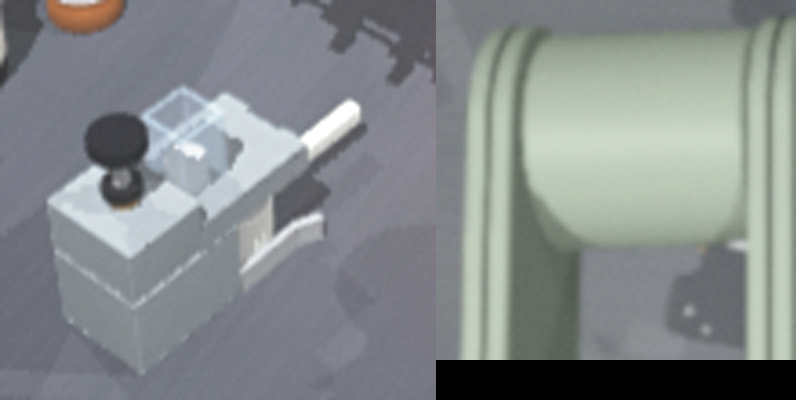

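Seen from the side, the knob is at crop (117,140), up and clear. The scoop's bar sticks out of the dock with its end at (355,105). The cup is under the head. I'll check how deep it sits from the bar's end while moving over the knob.

Run:
```python
from h import *
d=np.load('side1.npz')['d'];im=np.load('side1.npz')['im']
u,v=np.meshgrid(np.arange(560),np.arange(420));c=bot.get_calibration('side')
P=np.stack([u,v,np.ones_like(u)],-1)@np.linalg.inv(c['mtx']).T*d[...,None];W=(P-c['t'])@c['R']-D
x=W@ax;y=W@np.array([-ax[1],ax[0],0])
m=(W[...,2]>.025)&(W[...,2]<.047)&(x<-.05)&(x>-.16)&(abs(y)<.04)&(im.min(-1)>100)
print(m.sum(),'x',np.sort(x[m])[:8].round(4),'y near/far',[y[m&(abs(x-q)<.012)].mean().round(4) for q in(-.06,-.09,-.12)],'z max',W[m][:,2].max())
k=(W[...,2]>.168)&(W[...,2]<.18)&(abs(x-.095)<.03)&(abs(y)<.03)
print('knob',k.sum(),x[k].min(),x[k].max(),y[k].min(),y[k].max(),np.median(W[k][:,2]))
```

```text
105 x [-0.1328 -0.1315 -0.1314 -0.1313 -0.1302 -0.13   -0.1294 -0.1294] y near/far [np.float64(nan), np.float64(0.0024), np.float64(0.0027)] z max 0.04370820021168384
knob 181 0.07869924495442533 0.11934208695883156 -0.019431601021550945 0.018315561150741927 0.17276221022890134<stdin>:7: RuntimeWarning: Mean of empty slice.
  ret = ret.dtype.type(ret / rcount)
```

Request:
{"op": "jog_arm", "data": {
  "plan": [
    [0.03, 0, 0, 0.011, -0.003, -0.002, 255],
    [0.065, -0.001, 0, 0.011, -0.003, -0.002, 255],
    [0.1, -0.002, 0, 0.011, -0.003, -0.002, 255],
    [0.135, -0.003, 0.003, 0.011, -0.003, -0.002, 255],
    [0.165, -0.0035, 0.006, 0.011, -0.003, -0.002, 255],
    [0.188, -0.0035, 0.01, 0.011, -0.003, -0.002, 255],
    [0.1985, -0.0035, 0.01, 0.011, -0.003, -0.002, 255],
    [0.1985, -0.0035, 0.01, 0.011, -0.003, -0.002, 255],
    [0.1985, -0.0035, 0.01, 0.011, -0.003, -0.002, 255],
    [0.1985, -0.0035, 0.01, 0.011, -0.003, -0.002, 255],
    [0.1985, -0.0035, 0.01, 0.011, -0.003, -0.002, 255],
    [0.1985, -0.0035, 0.01, 0.011, -0.003, -0.002, 255]
  ]
}}

```text
clock: 9.1
tcp_pos: [0.5453, 0.2937, 0.2188]
tool_rot: [[0.21, 0.978, -0.011], [0.978, -0.21, -0.001], [-0.003, -0.011, -1.0]]
wrist_force: [-1.0, 1.0, 0.7]
width: 0.003
gripper_force: 0.0
```

```bash
python3 -c "
from h import *
to(D+ax*.0965+[0,0,.192],78);print(bot.state()['width'])"
```

```text
shift [0.0024 0.0032 0.0267] turn [-0.0107  0.003  -0.0022] at [0.5453 0.2937 0.2188] clk 9.1 F [-1.01  0.97  0.73]
0.0033696399550877778
```

The bar's end lies 232 mm from the knob's axis (231 mm expected), so the scoop is fully home. I'll correct the tilt and come down to just above the knob.

Request:
{"op": "jog_arm", "data": {
  "plan": [
    [0.002, 0.003, 0.01, -0.011, 0.003, -0.002, 255],
    [0.0024, 0.0032, 0.02, -0.011, 0.003, -0.002, 255],
    [0.0024, 0.0032, 0.025, -0.011, 0.003, -0.002, 255],
    [0.0024, 0.0032, 0.0267, -0.011, 0.003, -0.002, 255],
    [0.0024, 0.0032, 0.0267, -0.011, 0.003, -0.002, 255],
    [0.0024, 0.0032, 0.0267, -0.011, 0.003, -0.002, 255]
  ]
}}

```text
clock: 9.6
tcp_pos: [0.5485, 0.2966, 0.1917]
tool_rot: [[0.207, 0.978, -0.0], [0.978, -0.207, -0.0], [-0.0, -0.0, -1.0]]
wrist_force: [0.3, 0.6, -0.9]
width: 0.005
gripper_force: 0.0
```

```bash
python3 -c "
from h import *
to(D+ax*.0965+[0,0,.188],78)"
```

```text
shift [-0.0011  0.0004  0.0037] turn [-0.0002  0.0001  0.0013] at [0.5485 0.2966 0.1917] clk 9.6 F [ 0.34  0.61 -0.88]
```

Request:
{"op": "jog_arm", "data": {
  "plan": [
    [0, 0, 0.003, 0, 0, 0, 255],
    [0, 0, 0.006, 0, 0, 0, 255],
    [0, 0, 0.009, 0, 0, 0, 255],
    [0, 0, 0.012, 0, 0, 0, 255],
    [0, 0, 0.015, 0, 0, 0, 255],
    [0, 0, 0.018, 0, 0, 0, 255],
    [0, 0, 0.02, 0, 0, 0, 255],
    [0, 0, 0.021, 0, 0, 0, 255],
    [0, 0, 0.021, 0, 0, 0, 255]
  ]
}}

```text
clock: 10.35
tcp_pos: [0.5492, 0.297, 0.1714]
tool_rot: [[0.206, 0.978, 0.002], [0.978, -0.206, 0.001], [0.001, 0.002, -1.0]]
wrist_force: [0.3, 0.3, 4.1]
width: 0.004
gripper_force: 2.1
```

Request:
{"op": "jog_arm", "data": {
  "plan": [
    [0, 0, 0.001, 0, 0, 0, 255],
    [0, 0, 0.002, 0, 0, 0, 255],
    [0, 0, 0.002, 0, 0, 0, 255]
  ]
}}

```text
clock: 10.6
tcp_pos: [0.5492, 0.2969, 0.1695]
tool_rot: [[0.206, 0.978, 0.002], [0.978, -0.206, 0.001], [0.001, 0.002, -1.0]]
wrist_force: [0.1, 0.3, 4.5]
width: 0.01
gripper_force: 2.3
```

Request:
{"op": "jog_arm", "data": {
  "plan": [
    [0, 0, 0.0005, 0, 0, 0, 255],
    [0, 0, 0.001, 0, 0, 0, 255],
    [0, 0, 0.001, 0, 0, 0, 255]
  ]
}}

```text
clock: 10.85
tcp_pos: [0.5492, 0.297, 0.1686]
tool_rot: [[0.206, 0.978, 0.002], [0.978, -0.206, 0.001], [0.001, 0.002, -1.0]]
wrist_force: [1.0, -0.2, 4.7]
width: 0.006
gripper_force: 2.6
```

Request:
{"op": "jog_arm", "data": {
  "plan": [
    [0, 0, 0.0005, 0, 0, 0, 255],
    [0, 0, 0.001, 0, 0, 0, 255],
    [0, 0, 0.001, 0, 0, 0, 255]
  ]
}}

```text
clock: 11.1
tcp_pos: [0.5492, 0.297, 0.1676]
tool_rot: [[0.207, 0.978, 0.002], [0.978, -0.207, 0.001], [0.001, 0.002, -1.0]]
wrist_force: [-0.8, -0.3, 4.6]
width: 0.001
gripper_force: 2.6
```

Request:
{"op": "jog_arm", "data": {
  "plan": [
    [0, 0, 0.0005, 0, 0, 0, 255],
    [0, 0, 0.001, 0, 0, 0, 255],
    [0, 0, 0.001, 0, 0, 0, 255]
  ]
}}

```text
clock: 11.35
tcp_pos: [0.5492, 0.297, 0.1667]
tool_rot: [[0.206, 0.978, 0.002], [0.978, -0.206, 0.001], [0.001, 0.002, -1.0]]
wrist_force: [0.1, 0.3, 6.0]
width: 0.003
gripper_force: 2.7
```

Request:
{"op": "jog_arm", "data": {
  "plan": [
    [0, 0, 0.0005, 0, 0, 0, 255],
    [0, 0, 0.0008, 0, 0, 0, 255],
    [0, 0, 0.0008, 0, 0, 0, 255]
  ]
}}

```text
clock: 11.6
tcp_pos: [0.5492, 0.297, 0.1659]
tool_rot: [[0.206, 0.978, 0.002], [0.978, -0.206, 0.001], [0.001, 0.002, -1.0]]
wrist_force: [0.3, -0.3, 5.7]
width: 0.006
gripper_force: 2.8
```

Request:
{"op": "jog_arm", "data": {
  "plan": [
    [0, 0, 0.0005, 0, 0, 0, 255],
    [0, 0, 0.0008, 0, 0, 0, 255],
    [0, 0, 0.0008, 0, 0, 0, 255]
  ]
}}

```text
clock: 11.85
tcp_pos: [0.5492, 0.297, 0.1651]
tool_rot: [[0.206, 0.978, 0.002], [0.978, -0.206, 0.001], [0.001, 0.002, -1.0]]
wrist_force: [-0.3, -0.4, 6.0]
width: 0.005
gripper_force: 2.9
```

Request:
{"op": "jog_arm", "data": {
  "plan": [
    [0, 0, 0.0005, 0, 0, 0, 255],
    [0, 0, 0.0008, 0, 0, 0, 255],
    [0, 0, 0.0008, 0, 0, 0, 255]
  ]
}}

```text
clock: 12.1
tcp_pos: [0.5492, 0.297, 0.1644]
tool_rot: [[0.206, 0.978, 0.002], [0.978, -0.206, 0.001], [0.001, 0.002, -1.0]]
wrist_force: [0.5, 0.4, 5.8]
width: 0.001
gripper_force: 2.9
```

Request:
{"op": "jog_arm", "data": {
  "plan": [
    [0, 0, 0.0005, 0, 0, 0, 255],
    [0, 0, 0.0008, 0, 0, 0, 255],
    [0, 0, 0.0008, 0, 0, 0, 255]
  ]
}}

```text
clock: 12.35
tcp_pos: [0.5492, 0.297, 0.1636]
tool_rot: [[0.206, 0.978, 0.002], [0.978, -0.206, 0.001], [0.001, 0.002, -1.0]]
wrist_force: [0.2, 0.2, 7.1]
width: 0.008
gripper_force: 3.0
```

Request:
{"op": "jog_arm", "data": {
  "plan": [
    [0, 0, 0.0005, 0, 0, 0, 255],
    [0, 0, 0.0008, 0, 0, 0, 255],
    [0, 0, 0.0008, 0, 0, 0, 255]
  ]
}}

```text
clock: 12.6
tcp_pos: [0.5492, 0.297, 0.1628]
tool_rot: [[0.206, 0.978, 0.002], [0.978, -0.206, 0.001], [0.001, 0.002, -1.0]]
wrist_force: [0.3, -0.3, 5.8]
width: 0.008
gripper_force: 3.1
```

Request:
{"op": "jog_arm", "data": {
  "plan": [
    [0, 0, 0.0005, 0, 0, 0, 255],
    [0, 0, 0.0008, 0, 0, 0, 255],
    [0, 0, 0.0008, 0, 0, 0, 255]
  ]
}}

```text
clock: 12.85
tcp_pos: [0.5492, 0.297, 0.1621]
tool_rot: [[0.206, 0.978, 0.002], [0.978, -0.206, 0.001], [0.001, 0.002, -1.0]]
wrist_force: [-1.2, -0.1, 6.6]
width: 0.007
gripper_force: 3.1
```

Request:
{"op": "jog_arm", "data": {
  "plan": [
    [0, 0, 0.0005, 0, 0, 0, 255],
    [0, 0, 0.0008, 0, 0, 0, 255],
    [0, 0, 0.0008, 0, 0, 0, 255]
  ]
}}

```text
clock: 13.1
tcp_pos: [0.5492, 0.297, 0.1613]
tool_rot: [[0.206, 0.978, 0.002], [0.978, -0.206, 0.001], [0.001, 0.002, -1.0]]
wrist_force: [-0.6, 0.3, 6.6]
width: 0.005
gripper_force: 3.2
```

Request:
{"op": "jog_arm", "data": {
  "plan": [
    [0, 0, 0.0004, 0, 0, 0, 255],
    [0, 0, 0.0007, 0, 0, 0, 255],
    [0, 0, 0.0007, 0, 0, 0, 255]
  ]
}}

```text
clock: 13.35
tcp_pos: [0.5492, 0.297, 0.1606]
tool_rot: [[0.206, 0.978, 0.002], [0.978, -0.206, 0.001], [0.001, 0.002, -1.0]]
wrist_force: [-0.5, 0.4, 5.9]
width: 0.005
gripper_force: 3.2
```

Request:
{"op": "jog_arm", "data": {
  "plan": [
    [0, 0, 0.0004, 0, 0, 0, 255],
    [0, 0, 0.0007, 0, 0, 0, 255],
    [0, 0, 0.0007, 0, 0, 0, 255]
  ]
}}

```text
clock: 13.6
tcp_pos: [0.5492, 0.297, 0.1604]
tool_rot: [[0.206, 0.978, 0.002], [0.978, -0.206, 0.001], [0.001, 0.002, -1.0]]
wrist_force: [-0.3, -1.0, 8.4]
width: 0.003
gripper_force: 4.2
```

Request:
{"op": "jog_arm", "data": {
  "plan": [
    [0, 0, 0.0004, 0, 0, 0, 255],
    [0, 0, 0.0007, 0, 0, 0, 255],
    [0, 0, 0.0007, 0, 0, 0, 255]
  ]
}}

```text
clock: 13.85
tcp_pos: [0.5492, 0.297, 0.1604]
tool_rot: [[0.206, 0.978, 0.002], [0.978, -0.206, 0.001], [0.001, 0.002, -1.0]]
wrist_force: [-1.5, -0.7, 11.2]
width: 0.006
gripper_force: 5.4
```

That is the stop. I'll press on to about 15 N and hold for more than half a second.

Request:
{"op": "jog_arm", "data": {
  "plan": [
    [0, 0, 0.0005, 0, 0, 0, 255],
    [0, 0, 0.001, 0, 0, 0, 255],
    [0, 0, 0.001, 0, 0, 0, 255],
    [0, 0, 0.001, 0, 0, 0, 255],
    [0, 0, 0.001, 0, 0, 0, 255],
    [0, 0, 0.001, 0, 0, 0, 255],
    [0, 0, 0.001, 0, 0, 0, 255],
    [0, 0, 0.001, 0, 0, 0, 255],
    [0, 0, 0.001, 0, 0, 0, 255]
  ]
}}

```text
clock: 14.6
tcp_pos: [0.5492, 0.297, 0.1604]
tool_rot: [[0.206, 0.978, 0.003], [0.978, -0.206, 0.001], [0.001, 0.002, -1.0]]
wrist_force: [-3.6, -2.1, 14.1]
width: 0.002
gripper_force: 7.2
```

A steady 14 N, held. Now let the plunger rise, retreat upwards, and back off towards the robot for a clear view.

Request:
{"op": "jog_arm", "data": {
  "plan": [
    [0, 0, -0.004, 0, 0, 0, 255],
    [0, 0, -0.009, 0, 0, 0, 255],
    [0, 0, -0.015, 0, 0, 0, 255],
    [0, 0, -0.021, 0, 0, 0, 255],
    [0, 0, -0.027, 0, 0, 0, 255],
    [0, 0, -0.033, 0, 0, 0, 255],
    [0, 0, -0.045, 0, 0, 0, 255],
    [0, 0, -0.07, 0, 0, 0, 255],
    [0, 0, -0.1, 0, 0, 0, 255],
    [0, 0, -0.12, 0, 0, 0, 255],
    [-0.03, 0, -0.12, 0, 0, 0, 255],
    [-0.06, 0, -0.12, 0, 0, 0, 255]
  ]
}}

```text
clock: 15.6
tcp_pos: [0.5362, 0.2385, 0.279]
tool_rot: [[0.204, 0.979, 0.002], [0.979, -0.204, 0.001], [0.001, 0.002, -1.0]]
wrist_force: [0.5, -0.1, -0.7]
width: 0.004
gripper_force: 0.0
```

Request:
{"op": "jog_arm", "data": {
  "plan": [
    [-0.04, 0, 0, 0, 0, 0, 255],
    [-0.08, 0, 0, 0, 0, 0, 255],
    [-0.12, 0, 0, 0, 0, 0, 255],
    [-0.16, 0, 0, 0, 0, 0, 255],
    [-0.2, 0, 0, 0, 0, 0, 255],
    [-0.24, 0, 0, 0, 0, 0, 255],
    [-0.28, 0, 0, 0, 0, 0, 255],
    [-0.32, 0, 0, 0, 0, 0, 255],
    [-0.34, 0, 0, 0, 0, 0, 255],
    [-0.34, 0, 0, 0, 0, 0, 255],
    [-0.34, 0, 0, 0, 0, 0, 255],
    [-0.34, 0, 0, 0, 0, 0, 255]
  ]
}}

```text
clock: 16.6
tcp_pos: [0.4656, -0.0939, 0.2768]
tool_rot: [[0.206, 0.978, -0.001], [0.978, -0.206, 0.001], [0.001, -0.001, -1.0]]
wrist_force: [0.5, -0.4, 0.3]
width: 0.001
gripper_force: 0.0
```

Run:
```python
from h import *
im,d=grab('side','side2'); im2,_=grab('top','top5')
a=cv2.resize(im[240:350,170:290,::-1],(436,400),interpolation=cv2.INTER_CUBIC)
b=cv2.resize(im2[160:250,110:200,::-1],(360,360),interpolation=cv2.INTER_CUBIC); b=cv2.copyMakeBorder(b,0,40,0,0,cv2.BORDER_CONSTANT)
cv2.imwrite('pics/f.png',np.hstack([a,b]))
u,v=np.meshgrid(np.arange(560),np.arange(420));c=bot.get_calibration('side')
P=np.stack([u,v,np.ones_like(u)],-1)@np.linalg.inv(c['mtx']).T*d[...,None];W=(P-c['t'])@c['R']-D
x=W@ax;y=W@np.array([-ax[1],ax[0],0])
m=(W[...,2]>.025)&(W[...,2]<.047)&(x<-.05)&(x>-.16)&(abs(y)<.04)&(im.min(-1)>100)
print('bar',np.sort(x[m])[:5].round(4),W[m][:,2].max())
k=(W[...,2]>.14)&(W[...,2]<.18)&(abs(x-.098)<.025)&(abs(y)<.03)
print('knob',np.percentile(W[k][:,2],[80,90,95]))
```

```text
bar [-0.1312 -0.1308 -0.1302 -0.1294 -0.1292] 0.04325780492407008
knob [0.17399474 0.17458206 0.17550445]
```

View pics/f.png

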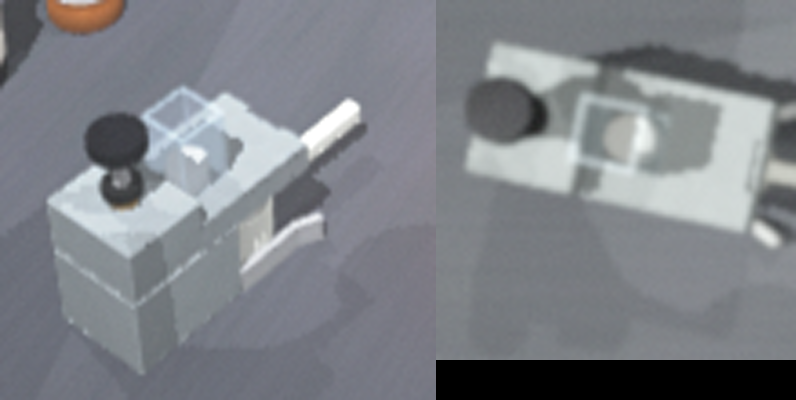

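The plunger is back up and the scoop is still docked. The stack in the magazine, at crop (195,155), looks a little lower. I'll check that against depth before handing in.

Run:
```python
from h import *
for t in('top0','top5'):
    z=np.load(t+'.npz');d=z['d'][190:198,154:162];print(t,np.median(d),np.median([world('top',158,194,q)[2] for q in d.ravel()]))
a,b=np.load('side1.npz'),np.load('side2.npz')
D=b['d'][275:295,212:235]-a['d'][275:295,212:235];print((D*1000).round(0).astype(int)[::2,::2])
print(np.abs(b['im'].astype(int)-a['im']).max(-1)[275:295:2,212:235:2])
```

```text
top0 1.1615896 0.11285546385788862
top5 1.1645432 0.10991146449477801
[[   -5     1     2     1     1     2     3     3    -2     6     1    -2]
 [   -8     1    -3    -1     3     6    -1     0     6    -3    -9     3]
 [    1     3     1     2     0     2     6     2     1    -4     1    -2]
 [    2     1     2     0    -2     1     3     6    -1     4 -1209     0]
 [    8    -3     4     4    -1     2    -3    -1     5    -8     4     4]
 [    1     0     3     2     7     0    -4    -5    -2     1     3     3]
 [   -1     0    -1    -2     0     4     2    -1     1     5     4    -1]
 [   -6     7     0    -1     4    -5     0    -2     2    -8     0     4]
 [   -2     0     4    -1     0     4    -2    -4     7    -2     2    -1]
 [   -4    -3     1    -2     2    -2    -4     6     0     4     5    -5]]
[[ 1  1  2  1  2  2  3  3  1  1  1  0]
 [ 2  1  1  1  3  0  2  1  1  2  3  1]
 [ 2  2  3 32 31 42 24  2  1  2  2  3]
 [ 2  1  6  9  2  3  1  8  2  1  1  1]
 [ 2  1  3  0  2  3 14 15  2  1  3  1]
 [ 2  1  3  1  2  4  6  1  1  1  2  1]
 [ 1  1  2  1  2  2  2  2  1  2  1  2]
 [ 2  1  2  1  2  1  1  4  1  2  1  3]
 [ 2  1  1  1  2  2  3  2  2  2  1  3]
 [ 2  1  2  0  1  1  2  1  1  1  1  3]]
```

Run:
```python
from h import *
b,_=grab('side','side3');a=np.load('side0.npz')['im'];a1=np.load('side1.npz')['im']
f=lambda i,r,c,s:cv2.resize(i[r[0]:r[1],c[0]:c[1],::-1],s,interpolation=cv2.INTER_CUBIC)
top=np.hstack([f(i,(262,302),(205,245),(390,300)) for i in(a,b)])
bot_=np.hstack([f(i,(285,325),(225,277),(390,300)) for i in(a1,b)])
cv2.imwrite('pics/g.png',np.vstack([top,bot_]))
import numpy as np
W0=np.load('W0.npy');d5=np.mean([bot.get_image('top')[1] for _ in range(8)],0)
for u in range(148,168,1): print(u,[round(float(np.median(W0[r:r+2,u,2])),3) for r in(190,193,196)],[round(float(np.mean([world('top',u,q,d5[q,u])[2] for q in(r,r+1)])),3) for r in(190,193,196)])
```

```text
148 [0.135, 0.127, 0.123] [0.133, 0.127, 0.122]
149 [0.122, 0.119, 0.115] [0.125, 0.12, 0.114]
150 [0.118, 0.115, 0.108] [0.118, 0.113, 0.106]
151 [0.109, 0.111, 0.103] [0.11, 0.105, 0.099]
152 [0.104, 0.113, 0.11] [0.102, 0.109, 0.1]
153 [0.112, 0.113, 0.112] [0.102, 0.109, 0.182]
154 [0.111, 0.113, 0.114] [0.108, 0.108, 0.182]
155 [0.11, 0.11, 0.11] [0.108, 0.109, 0.109]
156 [0.113, 0.113, 0.11] [0.11, 0.109, 0.109]
157 [0.111, 0.111, 0.112] [0.108, 0.109, 0.108]
158 [0.112, 0.112, 0.115] [0.108, 0.108, 0.107]
159 [0.111, 0.11, 0.148] [0.108, 0.107, 0.15]
160 [0.147, 0.149, 0.152] [0.149, 0.149, 0.15]
161 [0.15, 0.151, 0.143] [0.149, 0.148, 0.143]
162 [0.145, 0.142, 0.136] [0.147, 0.142, 0.136]
163 [0.137, 0.133, 0.126] [0.138, 0.132, 0.127]
164 [0.13, 0.125, 0.118] [0.129, 0.124, 0.118]
165 [0.123, 0.118, 0.11] [0.121, 0.115, 0.109]
166 [0.113, 0.107, 0.103] [0.113, 0.105, 0.101]
167 [0.102, 0.097, 0.093] [0.103, 0.098, 0.092]
```

View pics/g.png

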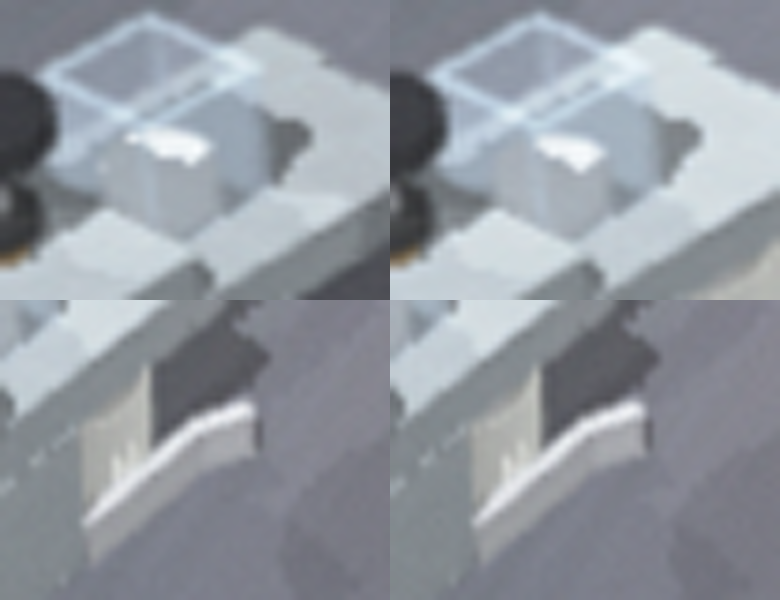

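Run:
```python
from h import *
for t in('top0','top1','top2','top3','top5'):
    z=np.load(t+'.npz')
    q=[world('top',u,v,z['d'][v,u])[2] for u in range(155,159) for v in range(190,198)];print(t,np.median(q).round(4),np.mean(q).round(4))
ims={t:np.load(t+'.npz')['im'].astype(int) for t in('side0','side1','side2','side3')}
for t in ims:print(t,ims[t][272:296:1,221].mean(-1).round().astype(int))
c=bot.get_calibration('side')
for h in(.0725+.036,.0725+.024,.1115,.1085):
    p=c['mtx']@(c['R']@(D+.038*ax+[0,0,h])+c['t']);print(h,p[:2]/p[2])
```

```text
top0 0.1118 0.1118
top1 0.1112 0.1111
top2 0.1112 0.1833
top3 0.1113 0.1107
top5 0.1077 0.1078
side0 [177 186 194 186 179 193 204 223 242 243 231 175 170 171 172 172 172 174
 177 175 178 198 212 211]
side1 [183 198 207 201 192 206 213 229 245 245 233 183 174 176 178 179 178 180
 181 180 183 204 216 217]
side2 [183 198 208 200 191 205 204 200 229 244 230 178 173 174 175 177 177 180
 181 181 184 204 219 218]
side3 [183 196 209 201 193 206 205 201 228 242 231 180 173 177 176 177 177 179
 180 181 185 205 218 216]
0.10849999999999999 [221.98742835 283.12959444]
0.0965 [222.27205838 286.6740635 ]
0.1115 [221.91575685 282.23707645]
0.1085 [221.98742835 283.12959444]
```

Run:
```python
from h import *
c=bot.get_calibration('side');ay=np.array([-ax[1],ax[0],0])
pj=lambda x,y,z:(lambda p:p[:2]/p[2])(c['mtx']@(c['R']@(D+.0017*ax+x*ax+y*ay+[0,0,z])+c['t'])).round(1)
for n,p in dict(headF=(-.04,.04,.069),headB=(.03,.04,.069),rimnear=(0,.03,.045),rimfar=(0,-.03,.045),rimfront=(-.03,0,.045),tabtop=(0,0,.016),tabfront=(-.015,0,.016),tabL=(-.01,.01,.016)).items():print(n,pj(*p))
a=np.load('side1.npz');b=np.mean([bot.get_image('side')[0].astype(float) for _ in range(6)],0)
df=(b-a['im']).mean(-1)
print(df[285:315,232:252].round().astype(int))
print(b.mean(-1)[288:312:2,232:254:2].round().astype(int))
# anything else changed near dock (whole frame hotspots)
m=np.abs(df)>18;m[:,290:]=0
n,l,s,ce=cv2.connectedComponentsWithStats(m.astype(np.uint8));print([(s[i].tolist()) for i in range(1,n) if s[i,4]>3])
```

```text
headF [255.1 285.3]
headB [236.4 300.7]
rimnear [242.  298.9]
rimfar [224.9 288.2]
rimfront [241.2 287.2]
tabtop [233.8 301.5]
tabfront [237.8 298.3]
tabL [239.3 301.1]
[[ 0  1 -1  1  0  0  0  0  1  0  0 -1  2  0  1  2  2 -1  0  0]
 [ 0  2  0  1  1  0  1 -1  1  2  0 -1  2  0  1  2  1  0  0  0]
 [ 1  0  1  2  1  0  1  0  0  1 -1 -1  1  0  0 -1  1  1  1  0]
 [ 1  0 -1  1  1  0  1  0  1  1  0  0  0  0 -1 -1  0  1  0  0]
 [ 0  1  1  0  0  1  0  0  0  0  1  0  0  1  1  1 -1  0  0 -1]
 [ 0  1  1  2 -1  0  0  1  0  0 -1  2  0  0 -1  1  0  1  1  2]
 [ 1  1  1 -1  1  0  2  1  1 -1  0  0 -1  1  0  0  1  0  1  0]
 [-1 -1  1 -1  0  1  0  0 -1  0 -1  0  0  1  0 -2 -1  0  0 -1]
 [ 1  0  1  2 -1  0  1 -1 -1  0  1 -1 -3  0  0  0  2  2 -2  1]
 [ 0  0  0  0 -2  0 -1 -1  1  0  1  0 -4 -1  2  0  2  0  2  0]
 [ 0  0  1  1  1 -1 -1  0  0  0  1  1  2  1 -1 -1 -2  1  0  0]
 [-1  1  1  0  2 -1  0  0  0  1  0  2  2  0  1  1  0  0 -1  1]
 [ 0 -1 -2 -2 -2  2  0  2  1 -1  0  4  3  0  0  0  2  2 -1 -1]
 [ 1  2  1 -1  1  0  3  5  3 -1  0  3  1 -5 -2  0 -2 -1  2  1]
 [-1  2  1  1  1  0  6  7  3  0  0  1 -1 -8 -2 -1
[... 1075 characters left out ...]
 138 139 129  99  94  96]
 [205 194 142 137 139 137 166  94  95  96  97]
 [188 140 137 138 140 147 181  94  94  96  94]
 [136 137 137 141 155 180 179  93  96  94  90]
 [137 138 144 166 182 179 180  97  92 132 189]
 [136 160 170 172 175 180 180  92 154 226 196]
 [149 137 162 171 174 200 179 180 226 164 165]
 [138 138 162 170 208 203 207 222 162 158 164]
 [137 138 162 169 209 227 203 155 158 153 134]
 [136 136 161 178 228 192 155 158 151 132 132]]
[[221, 33, 69, 231, 7645], [231, 174, 3, 3, 6], [243, 186, 10, 33, 250], [196, 231, 6, 9, 24], [0, 264, 36, 66, 1341], [218, 279, 8, 2, 12], [223, 282, 4, 3, 4], [85, 291, 3, 5, 10], [78, 295, 6, 5, 18], [204, 304, 15, 37, 305], [93, 333, 8, 11, 39]]
```

Run:
```python
from h import *
a=np.load('side1.npz');ds=[];t=[]
for _ in range(10): ds.append(bot.get_image('side')[1])
for _ in range(6): t.append(bot.get_image('top')[1])
d=np.median(ds,0);ay=np.array([-ax[1],ax[0],0])
for u,v in[(235,301),(236,301),(237,300),(238,300),(238,299),(239,299),(239,298),(240,298),(240,299),(243,297),(244,297),(245,298),(245,299)]:
    f=lambda dd:(lambda w:[(w@ax).round(4),(w@ay).round(4),w[2].round(4)])(world('side',u,v,dd)-D-.0017*ax)
    print((u,v),'before',f(a['d'][v,u]),'after',f(d[v,u]))
dt=np.median(t,0);k=np.load('top0.npz')['d']
print('knob top depth',np.median(k[184:191,122:129]),np.median(dt[184:191,122:129]),'roof',np.median(k[196:203,172:180]),np.median(dt[196:203,172:180]))
```

```text
(235, 301) before [np.float64(0.0338), np.float64(0.0391), np.float64(0.0702)] after [np.float64(0.0336), np.float64(0.0389), np.float64(0.07)]
(236, 301) before [np.float64(0.0156), np.float64(0.0239), np.float64(0.0458)] after [np.float64(-0.0058), np.float64(0.0022), np.float64(0.0146)]
(237, 300) before [np.float64(-0.0193), np.float64(-0.0076), np.float64(0.0011)] after [np.float64(-0.0099), np.float64(0.0019), np.float64(0.0148)]
(238, 300) before [np.float64(-0.0173), np.float64(-0.0018), np.float64(0.0065)] after [np.float64(-0.0106), np.float64(0.005), np.float64(0.0163)]
(238, 299) before [np.float64(-0.0251), np.float64(-0.0095), np.float64(-0.0009)] after [np.float64(-0.014), np.float64(0.0017), np.float64(0.0151)]
(239, 299) before [np.float64(-0.0256), np.float64(-0.0062), np.float64(0.0008)] after [np.float64(-0.0152), np.float64(0.0042), np.float64(0.0158)]
(239, 298) before [np.float64(0.0209), np.float64(0.0406), np.float64(0.0715)] after [np.float64(0.0187), np.float64(0.0383), np.float64(0.0682)]
(240, 298) before [np.float64(-0.0249), np.float64(-0.0016), np.floa
[... 181 characters left out ...]
0.0174), np.float64(0.0057), np.float64(0.0151)]
(243, 297) before [np.float64(-0.0062), np.float64(0.028), np.float64(0.0456)] after [np.float64(-0.0068), np.float64(0.0274), np.float64(0.0448)]
(244, 297) before [np.float64(-0.0112), np.float64(0.0266), np.float64(0.0408)] after [np.float64(-0.0129), np.float64(0.025), np.float64(0.0384)]
(245, 298) before [np.float64(-0.0392), np.float64(0.003), np.float64(-0.0001)] after [np.float64(-0.0394), np.float64(0.0028), np.float64(-0.0004)]
(245, 299) before [np.float64(-0.0374), np.float64(0.0045), np.float64(-0.0015)] after [np.float64(-0.0361), np.float64(0.0058), np.float64(0.0004)]
knob top depth 1.1010844 1.1014671 roof 1.1818485 1.1811707
```

The depth check settles it. Inside the cup, the visible surface rose from the floor (z about 4 mm) to z = 15 to 16 mm, which is the top of one tablet lying flat. The knob is fully up, so I'm handing in.

```bash
python3 -c "
from h import *
print(bot.hand_in())"
```

```text
the job is handed in; nothing more can be done
None
```

I docked the scoop fully home, pressed the plunger once to its stop at about 14 N and let it rise, and depth readings show one tablet lying flat in the cup; I handed the job in at about 18 s, and no verdict was returned.

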